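# Clear and zero the bench scale

### The arm

A 7-joint arm with a two-finger parallel gripper is mounted at the origin on the work surface. World frame = base frame: x ahead of the robot, y to its left, z up, the work surface at z = 0. Lengths are in m, angles in rad, forces in N, time in s.
With the tool pointing down it reaches from about 0.425 to 0.925 m from the base axis. Payload 6.8 kg.
Tool frame: the origin (TCP) lies at the very end of the fingers, on their centre line; the grasp point (between the pads) lies bot.grip_depth behind it (bot.grip_depth is the distance from the TCP to the grasp point, in m); z points along the fingers, y is the line along which they close (so a half turn about z gives the same grasp; the last joint's range is limited). The gripper opens to 85 mm and grips with 20 to 120 N. Pads are 22 mm wide; open, the fingers measure 114 mm over their backs; the gripper's body (76 mm by 85 mm) begins 54 mm behind the grasp point. The pads swing forward as they close: fully open they stand 13 mm farther back than shut.
Start: joints at [1.201, 0.477, 0.022, 1.555, -0.011, 1.109, -0.083], TCP at [0.175, -0.652, 0.231] pointing down, gripper open.
Joint ranges: [-2.96, 2.96], [-0.34, 2.1], [-1.41, 1.46], [0.24, 2.44], [-1.37, 4.51], [0.17, 1.92], [-2.96, 2.96]. Speed limits (rad/s): [2.39, 2.39, 3.14, 3.14, 3.14, 3.14, 3.14].

### API

Orientations are given as a unit quaternion [w, x, y, z].
In Python, from station import bot gives the robot as it stands.
- The arm moves only by the tool send_rows, never from a script. Its arguments are lists of equal length, an entry for each row: "slide": the shift along the tool's x, y, z in mm, a list of three; "roll": the turn about the tool's z in degrees; "claw": the opening, from 0 (shut) to 1 (fully open). A call has exactly 8 rows; each row is the pose to reach, as a shift and turn from the pose commanded when the call began, along the tool's axes at that moment; what a row does not reach only later rows make up. A row lasts 1/12 s, in which the tool goes at most 41.7 mm and 7.16 degrees, less where a joint would pass 70% of its speed; a pose out of reach is approached as far as the arm can. A call with a gripper value outside its range is refused whole. The fingers move at their own pace and stop on an object; "force" is the grip in N (left out, the last holds). Time passes only in rows, so rows that repeat a pose let the fingers close, or fill a call up. It gives the time, the measured TCP pose, the force, the opening and the grip force at its end, in the units of the state.
- bot.get_obs(): the state, without advancing time (a new reading comes with each control period).
- bot.read_camera(name): name is "scene" or "top" or "wrist"; returns the picture (384x512x3 uint8, red, green, blue); there is no depth.
- bot.camera_model(name): a dict with "camera_matrix" (3x3 intrinsics, pixels), "D" ([k1, k2, p1, p2, k3] as OpenCV has them; the pictures are not rectified), "camera_from_world" (4x4, takes a point from world to camera coordinates). Camera axes: x right, y down, z forward; pixel columns grow to the right and rows downward; lengths in m; the calibration is good to about 2 mm. A picture is of the moment at which its call begins: read the wrist's pose just before it. camera_model takes no time and is no camera call; for the wrist camera it gives the pose at the moment of the call.
- bot.hand_in(): hands the job in; it is judged then, once.
The state is a dict: "t": time; "q": joint angles; "joint_vel": joint speeds; "joint_torque": joint torques, N m; "eef_pos": TCP position; "tool_rot": TCP orientation; "contact_force": force on the tool from outside, world axes, zero at the start; "torque": the same for the moment, N m; "gripper_width": opening from 0.0 (shut) to 1.0 (fully open); "grasp_force": force on a finger pad.
Only numpy, scipy, OpenCV 4.12 (cv2) and the standard library are available. Lean on these libraries where they do the work, as an engineer would, in place of code of your own. Each camera call takes 0.05 s, during which the arm holds its last target. There are 200 camera calls.

### The job

Clear the bench scale and zero it: lift the canister off the weighing plate and set it down upright in the shallow tray, lowering it rather than dropping it. Once it stands there and you have let go, twist the wing-shaped knob on the scale's sloping console clockwise to its stop and let it spring all the way back. Leave the round knob and the other things on the bench as they are.

Things in the scene. Friction and masses are not known exactly. Their poses are not given: they have to be found in the camera images.
- scale: Grey bench scale, 280 x 200 mm, fixed, on either side of the bench. Origin on the bench under its middle; z up, x from front to back. Behind: steel weighing plate, 178 x 190 mm, top 75 mm high. In front: a console face sloping down to the front, 35 degrees from level (20 mm high at its front edge, 80 mm at its back), with a wing knob on its +y half and a small round knob on its -y half.
- pan (a point): Middle of the top of the weighing plate (51 mm behind the scale's origin, 75 mm up); axes as the scale.
- zero_grip (a point): Grip point of the black wing knob, on its turning axis, 26 mm out from the face. z points out of the face along that axis (35 degrees from vertical, leaning to the scale's front); x runs along the wing, turns with it, at rest points up the slope. Wing 46 mm long, 12 mm thick, 11 to 39 mm above the face, on a 44 mm round base. Fingers close across the 12 mm.
- zero_knob (a joint): Turn of the wing knob in rad: 0 at rest, grows clockwise as seen looking at the face, stop at 1.2 (69 degrees). A spring drives it back to 0 (0.2 N m at the stop).
- unit_knob (a joint): Turn of the small round knob (30 mm diameter, 16 mm high, 103 mm beside the wing knob) in rad, starts at 0, stays where it is put. To be left alone.
- canister: Closed steel canister, upright cylinder 90 mm diameter, 94 mm high, filler cap to 104 mm, with a fixed arch handle over the top; about 0.6 kg. Starts on the weighing plate. Origin at the centre of its underside, z up, the handle's bar runs along y.
- handle (a point): Middle of the handle's level bar, 148 mm above the canister's underside on its axis; round bar 12 mm thick, level for 56 mm along the canister's y, overall top at 154 mm; 38 mm free between filler cap and bar.
- tray: Shallow open aluminium tray, 280 (x) x 200 (y) mm, rim 16 mm high, walls and floor 4 mm thick, fixed. Origin under its centre, z up. The amber bottle stands at its far (+x) part; the near part is free for the canister.
- oil_bottle: Small amber bottle, 48 mm diameter, 105 mm high, standing loose in the tray; origin under its centre.
- jar: Glass jar, 52 mm diameter, 75 mm high, between tray and scale; origin under its centre.
- tin: Metal tin, 50 mm diameter, 85 mm high, between tray and scale; origin under its centre.
- wrench: Wrench lying on the bench near the robot; origin under its middle.
- screwdriver: Screwdriver lying at the robot's right; origin under its middle.
- bin: Loose blue open bin, 120 x 90 x 60 mm, at the robot's left; origin under its centre.
- wine_bottle: Tall green bottle, 68 mm diameter, 240 mm high, at the back; origin under its centre.

How it is judged:
By the outcome, as a careful person would: the job done as asked, in the order asked, and still so for the second after the job is handed in, with the robot touching nothing.
It also fails if it takes over 61 s, if anything falls off the work surface, if the arm or the gripper's body presses on something with over 40 N, if the wrist force passes 120 N, or if a joint passes its speed limit or range.

## Working session

There is one attempt and no reset: what is moved stays moved. The work goes in short steps, Python scripts to look and compute and a tool call to move; the robot and the scene stay as the last step left them, time stands still between calls to the robot, and variables do not carry over. Pictures are saved under pics/ and viewed, at most 12 in all, crops included, and the job is handed in when it is done.

Besides the shell and the picture viewer there is one more tool, called after "Call:" as name(argument=value, ...) on one line, values as JSON. send_rows: Moves the arm, as the interface text tells. Its arguments: {"type":"object","properties":{"slide":{"type":"array","items":{"type":"array","items":{"type":"number"}}},"roll":{"type":"array","items":{"type":"number"}},"claw":{"type":"array","items":{"type":"number"}},"force":{"type":"number"}},"required":["slide","roll","claw"]}

```bash
mkdir -p pics; ls
cat > h.py <<'E'
import numpy as np, cv2
from station import bot
def snap(n,f):
    m=bot.camera_model(n); im=bot.read_camera(n); cv2.imwrite(f,cv2.cvtColor(im,cv2.COLOR_RGB2BGR)); return im,m
E
python3 - <<'E'
from h import *
import pickle
o=bot.get_obs(); print(o, bot.grip_depth)
d={}
for n in("scene","top"):
    im,m=snap(n,f'pics/{n}0.png'); d[n]=m
    print(n,m)
pickle.dump(d,open('cams.pkl','wb'))
E
```

```text
pics
{'t': 0.0, 'q': array([ 1.20093028,  0.47777288,  0.02234487,  1.55643638, -0.01149599,
        1.10932964, -0.08310214]), 'joint_vel': array([ 6.34123430e-04, -5.46806970e-04,  1.02778413e-03,  6.08527838e-05,
       -3.59562974e-04,  7.14652790e-04,  1.07981177e-03]), 'joint_torque': array([ 1.15993709e-03, -5.96434164e+01,  1.60810076e+00, -2.81193191e+01,
        1.24890968e-02,  9.44659085e-03, -2.48636252e-05]), 'eef_pos': array([ 0.17450914, -0.65143818,  0.23035045]), 'tool_rot': array([-8.89368376e-04,  9.91445528e-01,  1.30517963e-01, -1.87860158e-04]), 'contact_force': array([-0.56032401, -0.0118591 , -0.4580301 ]), 'torque': array([ 0.04762531, -0.031436  ,  0.00559373]), 'grasp_force': 0.0, 'gripper_width': 1.000123032726679} 0.0187
scene {'camera_matrix': array([[458.6055263 ,   0.        , 252.56922812],
       [  0.        , 458.6055263 , 193.272308  ],
       [  0.        ,   0.        ,   1.        ]]), 'D': array([-0.18328904,  0.        ,  0.        ,  0.        ,  0.        ]), 'camera_from_world': array([[-0.02625192,  0.99956217,  0.01364968,  0.00932275],
       [ 0.54779774,  0.02580608, -0.8362127 , -0.18158341],
       [-0.83619882, -0.01447492, -0.54823535,  2.07690152],
       [ 0.        ,  0.        ,  0.        ,  1.        ]])}
top {'camera_matrix': array([[406.45880213,   0.        , 258.4751473 ],
       [  0.        , 406.45880213, 193.32120603],
       [  0.        ,   0.        ,   1.        ]]), 'D': array([-0.12833848,  0.        ,  0.        ,  0.        ,  0.        ]), 'camera_from_world': array([[ 0.01808316, -0.9997713 , -0.01141725,  0.00366561],
       [-0.98443717, -0.01580706, -0.17502458,  0.6048568 ],
       [ 0.17480408,  0.01440456, -0.98449786,  1.22588007],
       [ 0.        ,  0.        ,  0.        ,  1.        ]])}
```

Run:
```python
import cv2
for n in("scene","top"):
    cv2.imwrite(f'pics/{n}1.png',cv2.resize(cv2.imread(f'pics/{n}0.png'),(800,600),interpolation=cv2.INTER_CUBIC))
```

```text
(no output)
```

View pics/scene1.png

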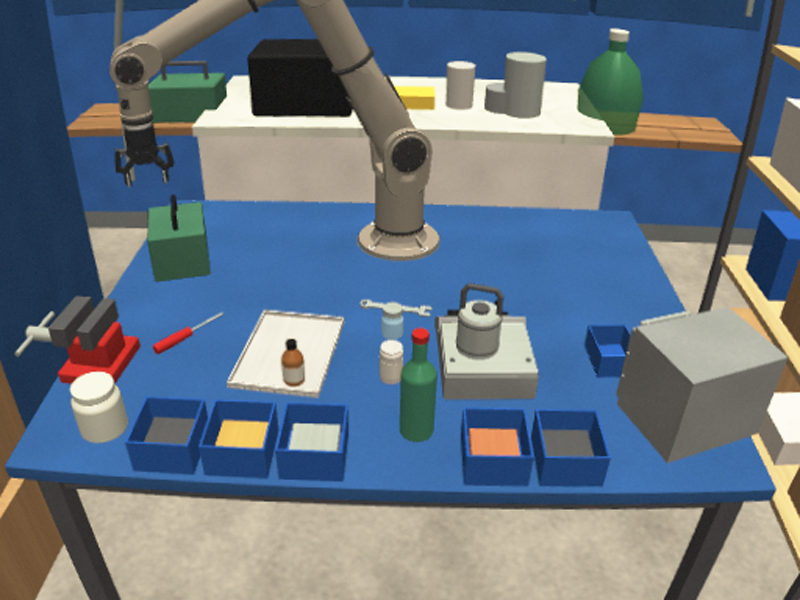

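View pics/top1.png

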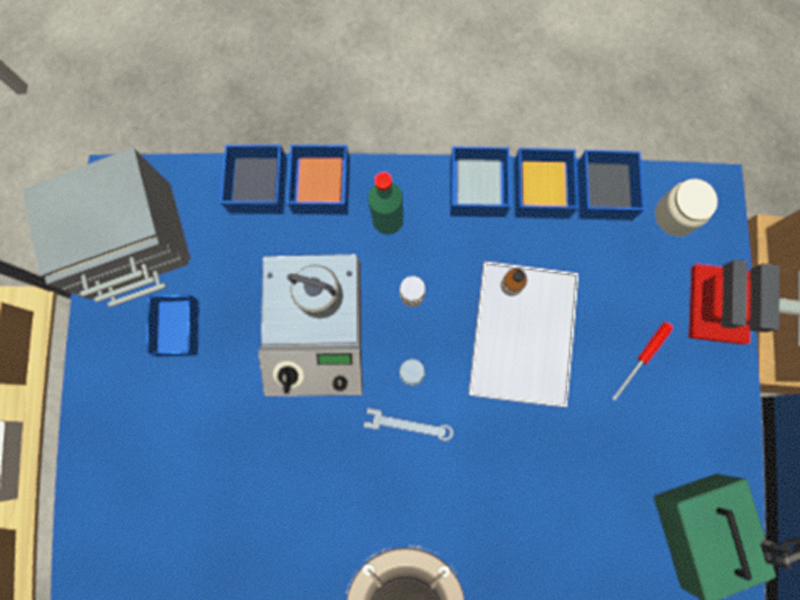

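The scene picture shows the scale at the robot's left, with the canister near (478,325) and the handle bar near (482,290). The tray is at its right (285,350). In the top picture the handle is near (313,283), the wing knob near (288,377), and the tray corners at (484,262), (578,272), (567,407) and (470,395). Next I'll view enlarged crops to measure.

Run:
```python
import cv2,numpy as np
t=cv2.imread('pics/top0.png');s=cv2.imread('pics/scene0.png')
def crop(im,x,y,w,h,k):
    c=cv2.resize(im[y:y+h,x:x+w],None,fx=k,fy=k,interpolation=cv2.INTER_CUBIC)
    for u in range((x+9)//10*10,x+w,10):
        cv2.line(c,(int((u-x+.5)*k),0),(int((u-x+.5)*k),6 if u%50 else 16),(0,255,255),1); 
        if u%20==0: cv2.putText(c,str(u),(int((u-x)*k)-8,26),0,.35,(0,255,255),1)
    for v in range((y+9)//10*10,y+h,10):
        cv2.line(c,(0,int((v-y+.5)*k)),(6,int((v-y+.5)*k)),(0,255,255),1)
        cv2.putText(c,str(v),(8,int((v-y+.5)*k)+4),0,.35,(0,255,255),1)
    return c
a=crop(t,162,158,72,100,5.5); b=crop(s,272,178,72,100,5.5)
cv2.imwrite('pics/c1.png',np.hstack([a,b]))
```

```text
(no output)
```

View pics/c1.png

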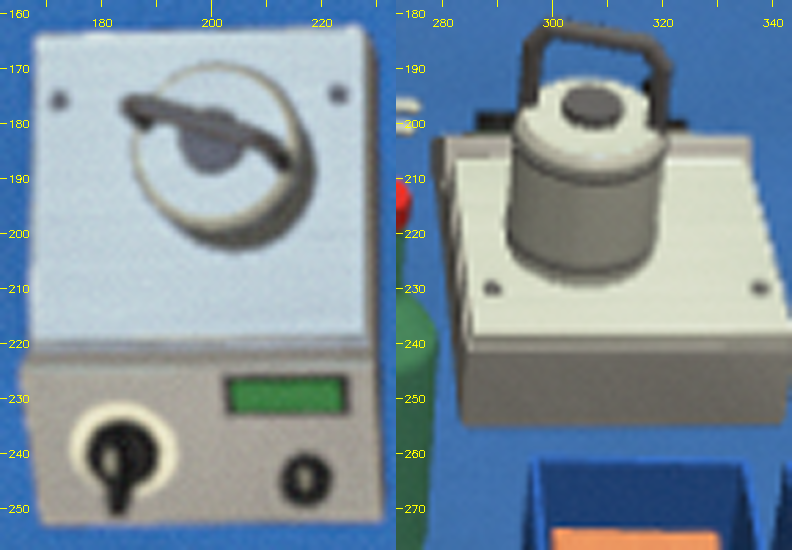

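The crop shows the handle bar from about (189,177) to (209,183) in top, and (300,184) to (316,188) in scene. The filler cap is at top (200,182.5) and scene (307,196.5). The wing knob is at top (184,241) and points toward the front. Next I'll fit the poses.

```bash
cat >> h.py <<'E'
def proj(m,P):
    T=m['camera_from_world']; r,_=cv2.Rodrigues(T[:3,:3])
    return cv2.projectPoints(np.atleast_2d(np.float64(P)),r,T[:3,3],m['camera_matrix'],m['D'])[0][:,0]
def tri(obs):
    "obs: list of (model,(u,v)) -> point, reproj residuals px"
    from scipy.optimize import least_squares
    f=lambda X:np.concatenate([proj(m,X)[0]-p for m,p in obs])
    s=least_squares(f,[.6,0,.1]); return s.x,s.fun.round(1)
def onplane(m,p,z):
    n=cv2.undistortPoints(np.float64([[p]]),m['camera_matrix'],m['D'])[0,0]
    T=m['camera_from_world'];R=T[:3,:3];c=-R.T@T[:3,3];d=R.T@np.array([n[0],n[1],1]);return c+d*(z-c[2])/d[2]
E
python3 - <<'E'
from h import *
import pickle; d=pickle.load(open('cams.pkl','rb')); t,s=d['top'],d['scene']; np.set_printoptions(precision=4,suppress=True)
for n,a,b in [('cap',(200,182.5),(307,196.5)),('barmid',(199.5,180),(308.5,185.5)),('screwL',(172.5,176),(338,230)),('screwR',(223.5,175),(289,230))]:
    print(n,*tri([(t,a),(s,b)]))
print('plate',[onplane(t,p,.075) for p in [(168,164),(227,162),(229,219),(167.5,221)]])
print('front',[onplane(t,p,.02) for p in [(169,252.5),(231,252)]])
print('bar ends top z.1905+',[onplane(t,p,.224) for p in [(186,176),(209,183)]],'scene',[onplane(s,p,.224) for p in [(300,183),(317,188)]])
print('wing', onplane(t,(184,241),.07), onplane(t,(184,240.5),.045))
k=512/800
tr=[(484,262),(578,272),(567,407),(470,395)]
T=[onplane(t,(x*k,y*k),.016) for x,y in tr]; print('tray',T,np.mean(T,0))
ts=[(260,311),(343,317),(315,393),(229,388)]
T=[onplane(s,(x*k,y*k),.016) for x,y in ts]; print('tray scene',T,np.mean(T,0))
print('oil base scene',onplane(s,(292*k,381*k),.006),'top',onplane(t,(514*k,274*k),.1))
E
```

```text
cap [0.6116 0.1796 0.1768] [ 0.2  0.   0.2 -0. ]
barmid [0.6105 0.1776 0.2173] [-0.8 -0.1 -0.9  0.1]
screwL [0.6518 0.2854 0.0751] [-0.2 -0.  -0.2  0. ]
screwR [0.6573 0.1246 0.0748] [-0.2 -0.  -0.2  0. ]
plate [array([0.6905, 0.3017, 0.075 ]), array([0.6993, 0.1144, 0.075 ]), array([0.5195, 0.1026, 0.075 ]), array([0.5096, 0.2928, 0.075 ])]
front [array([0.4146, 0.296 , 0.02  ]), array([0.4208, 0.098 , 0.02  ])]
bar ends top z.1905+ [array([0.6197, 0.2124, 0.224 ]), array([0.601 , 0.1477, 0.224 ])] scene [array([0.607 , 0.1533, 0.224 ]), array([0.6338, 0.2047, 0.224 ])]
wing [0.4496 0.2395 0.07  ] [0.4525 0.2445 0.045 ]
tray [array([ 0.6995, -0.1522,  0.016 ]), array([ 0.6815, -0.3511,  0.016 ]), array([ 0.4  , -0.321,  0.016]), array([ 0.4222, -0.123 ,  0.016 ])] [ 0.5508 -0.2368  0.016 ]
tray scene [array([ 0.4112, -0.3259,  0.016 ]), array([ 0.4272, -0.1219,  0.016 ]), array([ 0.7079, -0.1562,  0.016 ]), array([ 0.7018, -0.3393,  0.016 ])] [ 0.562  -0.2358  0.016 ]
oil base scene [ 0.6595 -0.212   0.006 ] top [ 0.6557 -0.2014  0.1   ]
```

Call:
send_rows(slide=[[0,0,-40],[5,-5,-80],[30,-32,-95],[56,-61,-105],[83,-90,-112],[110,-119,-118],[137,-148,-120],[163,-176,-120]], roll=[0,0,0,0,0,0,0,0], claw=[1,1,1,1,1,1,1,1])

```text
t: 0.77
eef_pos: [0.2874, -0.4379, 0.3518]
tool_rot: [0.0, 0.991, 0.131, 0.0]
contact_force: [1.0, -0.6, 0.9]
gripper_width: 1.0
grasp_force: 0.0
```

Call:
send_rows(slide=[[27,-29,0],[54,-58,0],[81,-87,0],[107,-116,0],[134,-145,0],[161,-174,0],[188,-203,0],[215,-232,0]], roll=[0,0,0,0,0,0,0,0], claw=[1,1,1,1,1,1,1,1])

```text
t: 1.43
eef_pos: [0.4344, -0.1582, 0.3512]
tool_rot: [0.0, 0.991, 0.13, -0.0]
contact_force: [1.3, -0.4, 0.5]
gripper_width: 1.003
grasp_force: 0.0
```

Call:
send_rows(slide=[[28,-30,0],[56,-60,0],[84,-90,0],[112,-120,0],[140,-150,0],[168,-180,0],[194,-210,0],[215,-232,0]], roll=[-7,-14,-21,-28,-35,-42,-49,-56], claw=[1,1,1,1,1,1,1,1])

```text
t: 2.1
eef_pos: [0.5821, 0.1232, 0.3509]
tool_rot: [-0.001, 0.812, 0.584, 0.0]
contact_force: [0.2, -0.5, 0.9]
gripper_width: 1.003
grasp_force: 0.0
```

Call:
send_rows(slide=[[0,0,0],[0,0,0],[0,0,0],[0,0,0],[0,0,0],[0,0,0],[0,0,0],[0,0,0]], roll=[0,0,0,0,0,0,0,0], claw=[1,1,1,1,1,1,1,1])

```text
t: 2.77
eef_pos: [0.5818, 0.1191, 0.3515]
tool_rot: [0.0, 0.814, 0.58, 0.0]
contact_force: [0.4, -1.1, -0.1]
gripper_width: 0.998
grasp_force: 0.0
```

Run:
```python
from h import *
import pickle
im,m=snap("wrist",'pics/w0.png'); pickle.dump(m,open('w0.pkl','wb'))
o=bot.get_obs(); print(o['eef_pos'],o['tool_rot'],o['q'])
for p in [(.6105,.178,.223),(.44,.24,.07),(.495,-.23,.004),o['eef_pos']]: print(p,proj(m,p), (m['camera_from_world']@[*p,1])[2])
T=m['camera_from_world'];print('cam',-T[:3,:3].T@T[:3,3],T[2,:3])
cv2.imwrite('pics/w0b.png',cv2.resize(cv2.imread('pics/w0.png'),(800,600),interpolation=cv2.INTER_CUBIC))
```

```text
[0.5818444  0.11923767 0.35147093] [1.91971548e-04 8.14339081e-01 5.80389370e-01 6.16308486e-05] [ 0.21548508  0.3274148  -0.67743888  1.56381808  0.20975948  1.32416829
 -0.81973307]
(0.6105, 0.178, 0.223) [[268.37323156 108.77369468]] 0.26173306375106975
(0.44, 0.24, 0.07) [[127.99403188 105.76625432]] 0.4079039168366819
(0.495, -0.23, 0.004) [[275.99032919 337.61985324]] 0.5896131067759051
[0.5818444  0.11923767 0.35147093] [[258.71794255 248.59766941]] 0.15631680107985851
cam [0.6049597  0.18517306 0.49399665] [-0.09057314 -0.26230392 -0.96072533]
```

View pics/w0b.png

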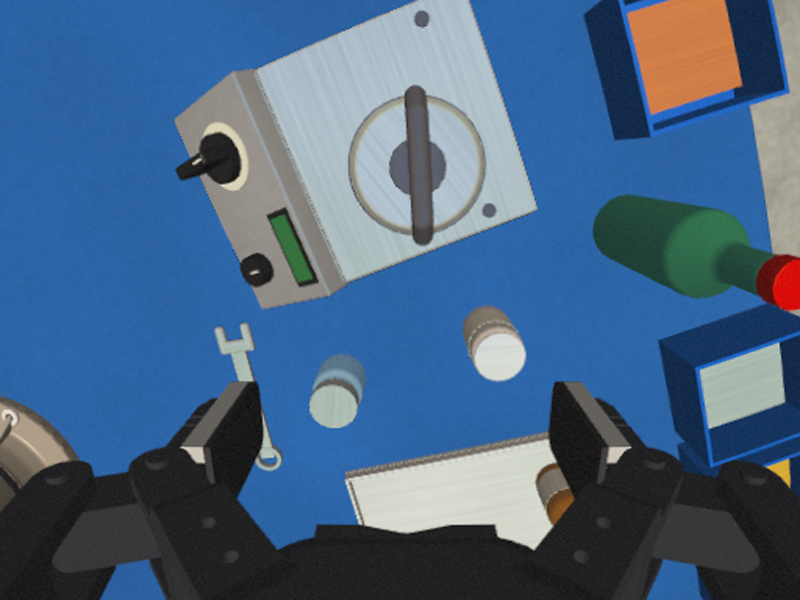

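The wrist picture shows the handle arch from (416,92) to (423,240) with its middle near (419,164). The wing knob runs from (180,172) to (235,150), and the jar and tin are clear of it. Next I'll triangulate the bar and the bar's yaw.

Run:
```python
from h import *
import pickle; d=pickle.load(open('cams.pkl','rb')); t,s=d['top'],d['scene']; w=pickle.load(open('w0.pkl','rb'));np.set_printoptions(precision=4,suppress=True)
k=.64
print('bar3',*tri([(t,(199.5,180)),(s,(308.5,185.5)),(w,(419.5*k,164*k))]))
print('bar w+s',*tri([(s,(308.5,185.5)),(w,(419.5*k,164*k))]))
print('cap', *tri([(t,(200,182.5)),(s,(307,196.5)),(w,(417*k,168*k))]))
a=onplane(w,(416*k,100*k),.223);b=onplane(w,(422.5*k,230*k),.223);print(a,b,(a+b)/2,'tool yaw for x along bar',np.degrees(np.arctan2(*(a-b)[[1,0]])))
q=bot.get_obs()['tool_rot'];print('now yaw',np.degrees(2*np.arctan2(q[2],q[1])))
for n,p in [('sc1',(421.5,18)),('sc2',(489,210))]: print(n,onplane(w,(p[0]*k,p[1]*k),.075))
```

```text
bar3 [0.6116 0.1804 0.2165] [-1.7 -0.4 -0.   0.5  0.   0.5]
bar w+s [0.6117 0.1808 0.2184] [0.2 0.  0.  0. ]
cap [0.6106 0.1786 0.1768] [ 0.6  0.3 -0.1 -0.2  0.1 -0.3]
[0.6203 0.2123 0.223 ] [0.6018 0.1469 0.223 ] [0.6111 0.1796 0.223 ] tool yaw for x along bar 74.21915444061274
now yaw 70.95586867198814
sc1 [0.6527 0.2842 0.075 ]
sc2 [0.6586 0.1238 0.075 ]
```

Call:
send_rows(slide=[[35,4,5],[67,8,15],[67,8,45],[67,8,75],[67,8,100],[67,8,120],[67,8,138],[67,8,149]], roll=[-2,-3.3,-3.3,-3.3,-3.3,-3.3,-3.3,-3.3], claw=[1,1,1,1,1,1,1,1])

```text
t: 3.48
eef_pos: [0.6104, 0.1798, 0.2]
tool_rot: [-0.0, 0.797, 0.604, -0.001]
contact_force: [-0.3, -0.0, -1.6]
gripper_width: 0.998
grasp_force: 0.0
```

Call:
send_rows(slide=[[0,0,0],[0,0,0],[0,0,0],[0,0,0],[0,0,0],[0,0,0],[0,0,0],[0,0,0]], roll=[0,0,0,0,0,0,0,0], claw=[0.6,0.3,0,0,0,0,0,0], force=60)

```text
t: 4.15
eef_pos: [0.6114, 0.1807, 0.2032]
tool_rot: [0.0, 0.797, 0.604, 0.0]
contact_force: [-2.0, 0.1, 5.6]
gripper_width: 0.114
grasp_force: 58.5
```

Call:
send_rows(slide=[[0,0,-4],[0,0,-10],[0,0,-20],[0,0,-32],[0,0,-46],[0,0,-60],[0,0,-72],[0,0,-80]], roll=[0,0,0,0,0,0,0,0], claw=[0,0,0,0,0,0,0,0])

```text
t: 4.82
eef_pos: [0.6119, 0.1808, 0.2849]
tool_rot: [0.0, 0.797, 0.604, 0.001]
contact_force: [0.7, 0.3, -4.8]
gripper_width: 0.111
grasp_force: 58.5
```

Run:
```python
from h import *
import pickle; d=pickle.load(open('cams.pkl','rb'))
o=bot.get_obs(); print(o['eef_pos'],o['contact_force'],o['torque'],o['gripper_width'])
s,_=snap('scene','pics/s2.png'); t,_=snap('top','pics/t2.png')
cv2.imwrite('pics/c2.png',np.hstack([cv2.resize(cv2.imread('pics/s2.png')[120:280,250:360],(400,582)),cv2.resize(cv2.imread('pics/t2.png')[120:280,150:260],(400,582))]))
```

```text
[0.61188071 0.18082753 0.28494525] [ 0.71876295  0.25831566 -4.79691922] [ 0.0404841  -0.04872574  0.00599502] 0.11111310392000538
```

View pics/c2.png

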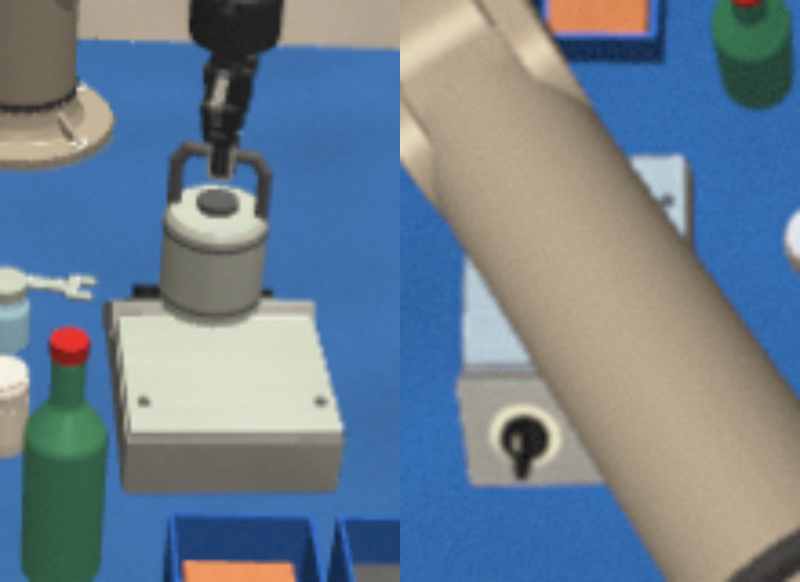

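The canister hangs upright from the middle of its bar, clear of the plate. Next I'll carry it to the tray.

Call:
send_rows(slide=[[-8,0,-5],[-24,0,-5],[-48,0,-5],[-76,0,-5],[-106,0,-5],[-136,0,-5],[-166,0,-5],[-196,0,-5]], roll=[0,0,0,0,0,0,0,0], claw=[0,0,0,0,0,0,0,0])

```text
t: 5.58
eef_pos: [0.5568, -0.0104, 0.2866]
tool_rot: [-0.0, 0.797, 0.604, -0.001]
contact_force: [1.0, -0.5, -5.5]
gripper_width: 0.121
grasp_force: 58.5
```

Call:
send_rows(slide=[[-30,0,0],[-60,0,0],[-90,0,0],[-120,0,0],[-150,0,0],[-180,0,0],[-208,0,0],[-231,0,0]], roll=[0,0,0,0,0,0,0,0], claw=[0,0,0,0,0,0,0,0])

```text
t: 6.25
eef_pos: [0.4936, -0.2335, 0.2867]
tool_rot: [-0.0, 0.798, 0.603, -0.001]
contact_force: [0.4, -0.0, -5.3]
gripper_width: 0.12
grasp_force: 58.5
```

Call:
send_rows(slide=[[0,0,0],[0,0,10],[0,0,25],[0,0,45],[0,0,65],[0,0,85],[0,0,105],[0,0,120]], roll=[0,0,0,0,0,0,0,0], claw=[0,0,0,0,0,0,0,0])

```text
t: 6.92
eef_pos: [0.4945, -0.229, 0.1647]
tool_rot: [-0.002, 0.797, 0.605, -0.0]
contact_force: [-0.5, -0.7, -5.1]
gripper_width: 0.113
grasp_force: 58.5
```

Run:
```python
from h import *
o=bot.get_obs(); print(o['eef_pos'],o['tool_rot'],o['contact_force'],o['gripper_width'],o['q'])
snap('scene','pics/s3.png'); snap('top','pics/t3.png')
cv2.imwrite('pics/c3.png',np.hstack([cv2.resize(cv2.imread('pics/s3.png')[130:270,130:250],(400,467)),cv2.resize(cv2.imread('pics/t3.png')[150:290,270:390],(400,467))]))
```

```text
[ 0.49449612 -0.22898643  0.16469667] [-1.53567352e-03  7.96501790e-01  6.04634055e-01 -4.46692097e-04] [-0.46504281 -0.68154453 -5.11894866] 0.11348142732818164 [ 0.74443245  0.39241235 -0.5269482   1.90273361  0.24395463  0.91292429
 -0.17263538]
```

View pics/c3.png

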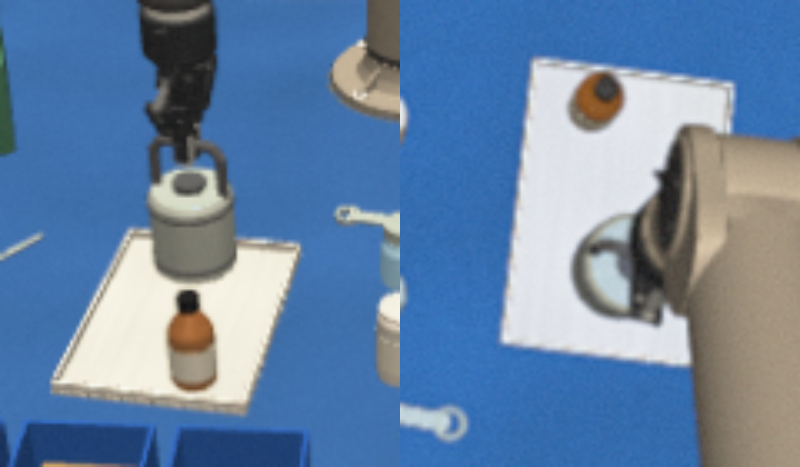

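The canister hangs inside the near part of the tray, clear of the rim and the bottle. I'll lower it gently.

Call:
send_rows(slide=[[0,0,8],[0,0,16],[0,0,22],[0,0,26],[0,0,28],[0,0,29],[0,0,30],[0,0,30]], roll=[0,0,0,0,0,0,0,0], claw=[0,0,0,0,0,0,0,0])

```text
t: 7.68
eef_pos: [0.4958, -0.2307, 0.1374]
tool_rot: [0.0, 0.797, 0.604, 0.0]
contact_force: [0.7, -0.6, -3.9]
gripper_width: 0.118
grasp_force: 58.7
```

Call:
send_rows(slide=[[0,0,0.5],[0,0,1],[0,0,1.5],[0,0,2],[0,0,2],[0,0,2],[0,0,2],[0,0,2]], roll=[0,0,0,0,0,0,0,0], claw=[0,0,0,0,0,0,0,0])

```text
t: 8.35
eef_pos: [0.4957, -0.2307, 0.1353]
tool_rot: [0.0, 0.797, 0.604, 0.0]
contact_force: [1.1, 0.6, -5.0]
gripper_width: 0.119
grasp_force: 58.7
```

Call:
send_rows(slide=[[0,0,0.5],[0,0,1],[0,0,1.5],[0,0,2],[0,0,2.5],[0,0,3],[0,0,3],[0,0,3]], roll=[0,0,0,0,0,0,0,0], claw=[0,0,0,0,0,0,0,0])

```text
t: 9.02
eef_pos: [0.4957, -0.2307, 0.1324]
tool_rot: [0.0, 0.797, 0.604, -0.0]
contact_force: [-0.3, 1.1, -2.3]
gripper_width: 0.116
grasp_force: 59.0
```

Call:
send_rows(slide=[[0,0,0.5],[0,0,1],[0,0,1],[0,0,1],[0,0,1],[0,0,1],[0,0,1],[0,0,1]], roll=[0,0,0,0,0,0,0,0], claw=[0,0,0,0,0,0,0,0])

```text
t: 9.68
eef_pos: [0.4962, -0.2308, 0.1325]
tool_rot: [0.001, 0.797, 0.604, 0.0]
contact_force: [-3.2, 1.0, 6.7]
gripper_width: 0.115
grasp_force: 59.9
```

Call:
send_rows(slide=[[0,0,-0.5],[0,0,-0.5],[0,0,-0.5],[0,0,-0.5],[0,0,-0.5],[0,0,-0.5],[0,0,-0.5],[0,0,-0.5]], roll=[0,0,0,0,0,0,0,0], claw=[0.15,0.2,0.3,0.45,0.6,0.75,0.75,0.75])

```text
t: 10.35
eef_pos: [0.4958, -0.2307, 0.1318]
tool_rot: [0.0, 0.797, 0.604, 0.0]
contact_force: [0.1, -0.5, 0.8]
gripper_width: 0.75
grasp_force: 0.0
```

Call:
send_rows(slide=[[0,0,-10],[0,0,-30],[0,0,-55],[0,0,-85],[0,0,-115],[0,0,-145],[0,0,-165],[0,0,-170]], roll=[0,0,0,0,0,0,0,0], claw=[0.75,0.75,0.75,0.75,0.75,0.75,0.75,0.75])

```text
t: 11.02
eef_pos: [0.4976, -0.2309, 0.3068]
tool_rot: [0.003, 0.797, 0.604, 0.002]
contact_force: [0.6, -0.5, -0.5]
gripper_width: 0.745
grasp_force: 0.0
```

Call:
send_rows(slide=[[20,-8,0],[55,-23,0],[92,-38,0],[129,-53,0],[166,-69,0],[203,-84,0],[240,-99,0],[277,-114,0]], roll=[0,0,0,0,0,0,0,0], claw=[0.75,0.75,0.75,0.75,0.75,0.75,0.75,0.75])

```text
t: 11.68
eef_pos: [0.4599, 0.0686, 0.3018]
tool_rot: [0.0, 0.797, 0.604, -0.0]
contact_force: [1.0, -0.5, -0.3]
gripper_width: 0.751
grasp_force: 0.0
```

Call:
send_rows(slide=[[35,-15,0],[70,-29,5],[100,-42,10],[130,-54,20],[150,-62,30],[160,-66,40],[163,-68,45],[164,-68,50]], roll=[-7,-14,-21,-28,-35,-42,-49,-56], claw=[0.75,0.75,0.75,0.75,0.75,0.75,0.75,0.75])

```text
t: 12.35
eef_pos: [0.4386, 0.2443, 0.2511]
tool_rot: [-0.001, 0.416, 0.909, -0.0]
contact_force: [0.4, -0.8, -0.7]
gripper_width: 0.752
grasp_force: 0.0
```

Call:
send_rows(slide=[[0,0,0],[0,0,0],[0,0,0],[0,0,0],[0,0,0],[0,0,0],[0,0,0],[0,0,0]], roll=[-7,-14,-21,-28,-35,-42,-49,-52], claw=[0.75,0.75,0.75,0.75,0.75,0.75,0.75,0.75])

```text
t: 13.02
eef_pos: [0.4395, 0.2427, 0.2514]
tool_rot: [-0.0, -0.023, 1.0, -0.0]
contact_force: [-0.1, 0.1, -0.3]
gripper_width: 0.75
grasp_force: 0.0
```

Run:
```python
from h import *
import pickle
im,m=snap("wrist",'pics/w1.png'); pickle.dump(m,open('w1.pkl','wb'))
o=bot.get_obs(); print(o['eef_pos'],o['tool_rot'],o['q'])
snap('scene','pics/s4.png');snap('top','pics/t4.png')
w=cv2.resize(cv2.imread('pics/w1.png'),(512,384))
cv2.imwrite('pics/c4.png',np.hstack([w,cv2.resize(cv2.imread('pics/s4.png')[150:270,150:240],(288,384))]))
```

```text
[0.43954701 0.24272788 0.25135643] [-5.52293791e-04 -2.31830117e-02  9.99731077e-01 -1.31738693e-04] [ 0.35753988  0.41006027 -1.22132064  1.88131298  0.4223746   1.14895018
  0.59979174]
```

View pics/c4.png

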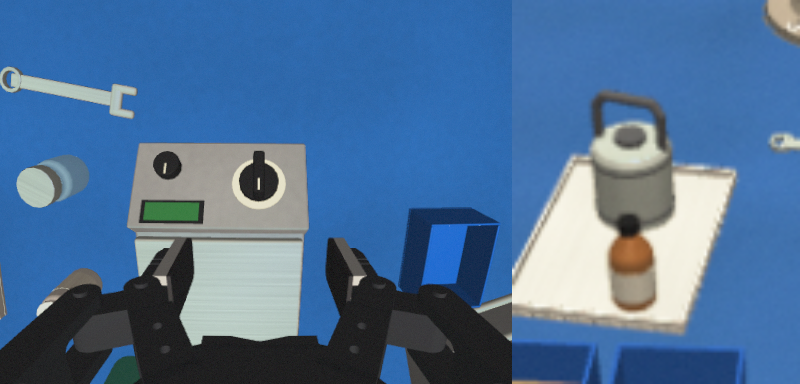

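The wrist picture shows the wing knob's cream ring centred near (259,184). The wing runs along the image column, front tip at (259,152). The console's front corners are at (138,144) and (305,144). The scene crop shows the canister standing upright in the tray.

Run:
```python
from h import *
import pickle;from scipy.optimize import least_squares
d=pickle.load(open('cams.pkl','rb')); t=d['top'];w=pickle.load(open('w1.pkl','rb'));w0=pickle.load(open('w0.pkl','rb'));np.set_printoptions(precision=4,suppress=True)
for p,z in [((138,144),.02),((305,144),.02),((128,231),.08),((308,232),.08)]: print(p,onplane(w,p,z))
im=cv2.cvtColor(cv2.imread('pics/w1.png'),cv2.COLOR_BGR2HSV)
im=cv2.imread('pics/w1.png').astype(int)
# cream ring: bright, r>b
m=((im[...,2]>170)&(im[...,2]-im[...,0]>15)).astype(np.uint8);m[:150]=0;m[215:]=0;m[:,:225]=0;m[:,292:]=0
ys,xs=np.nonzero(m);print('ring',xs.min(),xs.max(),ys.min(),ys.max(),len(xs))
e=cv2.fitEllipse(cv2.convexHull(np.stack([xs,ys],1).astype(np.int32)));print(e)
# dark: wing + base
k=(im.sum(2)<150).astype(np.uint8);k[:140]=0;k[215:]=0;k[:,:225]=0;k[:,292:]=0
for r in range(146,206,3):
    x=np.nonzero(k[r])[0]; print(r,(x.min(),x.max()) if len(x) else '',end=' ')
print()
# scale pose from wing-independent data
O=np.array([.554,.2007]);
c=e[0]
# ring centre on the face plane: z=.02+(xs+.14)tan35
for th in (2.0,2.7):
    ax=np.array([np.cos(np.radians(th)),np.sin(np.radians(th))])
    f=lambda z:onplane(w,c,z)
    for z in np.linspace(.03,.07,401):
        P=f(z); xs_=(P[:2]-O)@ax
        if abs(.02+(xs_+.14)*np.tan(np.radians(35))-z)<1e-4:
            n=np.array([-ax[0]*np.sin(.6109),-ax[1]*np.sin(.6109),np.cos(.6109)]); G=P+.026*n
            print(th,'face',P,'scale xy',xs_,(P[:2]-O)@[-ax[1],ax[0]],'grip',G,proj(w,G),proj(t,G),proj(w0,G)/.64);break
```

```text
(138, 144) [0.4224 0.0957 0.02  ]
(305, 144) [0.4139 0.2951 0.02  ]
(128, 231) [0.5093 0.1017 0.08  ]
(308, 232) [0.5008 0.2975 0.08  ]
ring 232 285 159 209 922
((258.35760498046875, 183.43994140625), (51.166954040527344, 54.08306121826172), 91.73938751220703)
146  149  152 (np.int64(254), np.int64(263)) 155 (np.int64(254), np.int64(263)) 158 (np.int64(254), np.int64(263)) 161 (np.int64(254), np.int64(263)) 164 (np.int64(251), np.int64(266)) 167 (np.int64(246), np.int64(270)) 170 (np.int64(243), np.int64(273)) 173 (np.int64(241), np.int64(275)) 176 (np.int64(240), np.int64(276)) 179 (np.int64(240), np.int64(277)) 182 (np.int64(240), np.int64(277)) 185 (np.int64(240), np.int64(276)) 188 (np.int64(241), np.int64(275)) 191 (np.int64(242), np.int64(274)) 194 (np.int64(244), np.int64(272)) 197 (np.int64(248), np.int64(269)) 200 (np.int64(257), np.int64(260)) 203  
2.0 face [0.4568 0.2418 0.051 ] scale xy -0.09574140269525563 0.044499327895573246 grip [0.4419 0.2413 0.0723] [[258.4342 174.6204]] [[183.1527 243.4673]] [[200.2359 163.0231]]
2.7 face [0.4567 0.2418 0.0513] scale xy -0.0952669002293644 0.04566685164223071 grip [0.4418 0.2411 0.0726] [[258.2596 174.6112]] [[183.1923 243.486 ]] [[200.1107 163.2659]]
```

Call:
send_rows(slide=[[10,-12,0],[20,-25,5],[28,-36,20],[28,-36,45],[28,-36,75],[28,-36,105],[28,-36,130],[28,-36,140]], roll=[0,0,0,0,0,0,0,0], claw=[0.4,0,0,0,0,0,0,0], force=100)

```text
t: 13.83
eef_pos: [0.4116, 0.2047, 0.109]
tool_rot: [-0.002, -0.019, 1.0, -0.001]
contact_force: [-1.0, -0.0, -0.2]
gripper_width: -0.001
grasp_force: 0.0
```

Call:
send_rows(slide=[[0,0,12],[0,0,24],[0,0,36],[0,0,46],[0,0,53],[0,0,57],[0,0,57],[0,0,57]], roll=[0,0,0,0,0,0,0,0], claw=[0,0,0,0,0,0,0,0])

```text
t: 14.5
eef_pos: [0.4135, 0.2062, 0.0551]
tool_rot: [0.0, -0.02, 1.0, 0.0]
contact_force: [0.2, -1.2, -0.4]
gripper_width: 0.002
grasp_force: 0.0
```

Run:
```python
from h import *
import pickle
im,m=snap("wrist",'pics/w2.png'); pickle.dump(m,open('w2.pkl','wb'))
o=bot.get_obs(); print(o['eef_pos'],o['tool_rot'],o['contact_force'],o['torque'])
print(proj(m,[(.442,.241,.0725),o['eef_pos']]))
cv2.imwrite('pics/w2b.png',cv2.resize(cv2.imread('pics/w2.png'),(800,600)))
```

```text
[0.41361002 0.20627382 0.05525827] [ 3.28767931e-04 -1.99780291e-02  9.99800357e-01  1.30164451e-04] [ 0.18270415  0.18054797 -0.739371  ] [-0.01260022  0.05564779 -0.00568294]
[[330.70391519 321.63572719]
 [260.48452317 249.77260147]]
```

View pics/w2b.png

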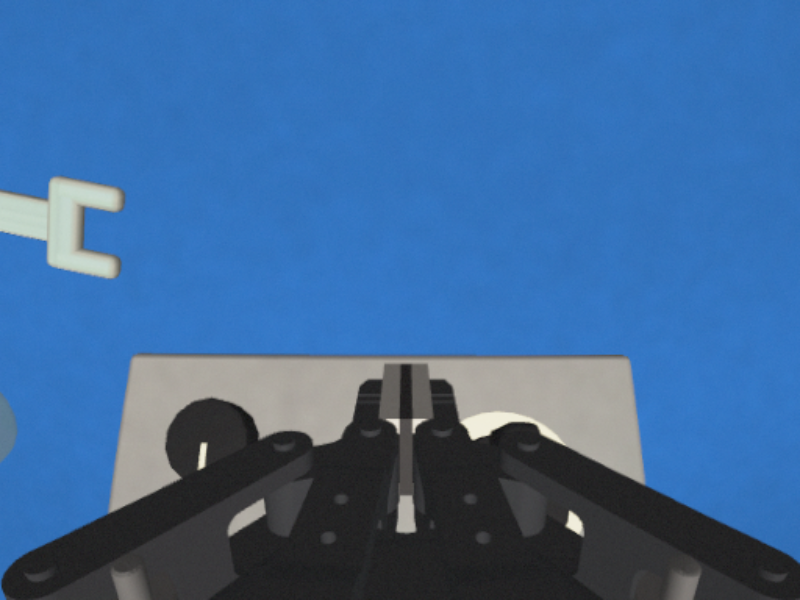

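The wrist picture shows the closed fingertips at (405,365) just left of the cream ring around the wing knob (500,420). They are clear of the round knob at (210,440). Next I'll approach the wing.

Call:
send_rows(slide=[[0,2,0],[0,4,0],[0,6,0],[0,8,0],[0,10,0],[0,12,0],[0,13,0],[0,14,0]], roll=[0,0,0,0,0,0,0,0], claw=[0,0,0,0,0,0,0,0])

```text
t: 15.22
eef_pos: [0.4127, 0.2202, 0.0548]
tool_rot: [-0.0, -0.02, 1.0, -0.0]
contact_force: [-0.1, 0.3, 0.1]
gripper_width: -0.004
grasp_force: 0.0
```

Call:
send_rows(slide=[[0,0.5,0],[0,1,0],[0,1.5,0],[0,2,0],[0,2.5,0],[0,3,0],[0,3.5,0],[0,4,0]], roll=[0,0,0,0,0,0,0,0], claw=[0,0,0,0,0,0,0,0])

```text
t: 15.88
eef_pos: [0.4123, 0.2234, 0.0546]
tool_rot: [-0.0, -0.02, 1.0, -0.001]
contact_force: [-0.9, -3.1, -0.4]
gripper_width: 0.005
grasp_force: 1.7
```

Call:
send_rows(slide=[[0,1,0],[0,2.5,0],[0,4,0],[0,5.5,0],[0,7,0],[0,8.5,0],[0,10,0],[0,10,0]], roll=[0,0,0,0,0,0,0,0], claw=[0,0,0,0,0,0,0,0])

```text
t: 16.55
eef_pos: [0.4121, 0.2335, 0.0546]
tool_rot: [-0.0, -0.02, 1.0, -0.001]
contact_force: [-0.5, -4.6, 0.5]
gripper_width: -0.001
grasp_force: 2.5
```

Call:
send_rows(slide=[[-0.3,1,0],[-0.6,2,0],[-1,3,0],[-1.5,4,0],[-2,4.8,0],[-2.5,5.5,0],[-3,6,0],[-3,6,0]], roll=[0,0,0,0,0,0,0,0], claw=[0,0,0,0,0,0,0,0])

```text
t: 17.22
eef_pos: [0.4134, 0.239, 0.0544]
tool_rot: [-0.001, -0.02, 1.0, -0.001]
contact_force: [-4.7, -6.9, 3.6]
gripper_width: -0.003
grasp_force: 4.1
```

Run:
```python
from h import *
import pickle
o=bot.get_obs(); print(o['eef_pos'],o['contact_force'],o['torque'])
for n in('scene','top'): snap(n,f'pics/{n}5.png')
snap('wrist','pics/w5.png')
cv2.imwrite('pics/c5.png',np.hstack([cv2.resize(cv2.imread('pics/w5.png')[200:384,200:445],(480,360)),cv2.resize(cv2.imread('pics/top5.png')[200:270,150:210],(310,360))]))
```

```text
[0.41344785 0.2390491  0.05436485] [-4.6687471  -6.88842758  3.56013191] [-1.3755265   1.00437036 -0.02287672]
```

View pics/c5.png

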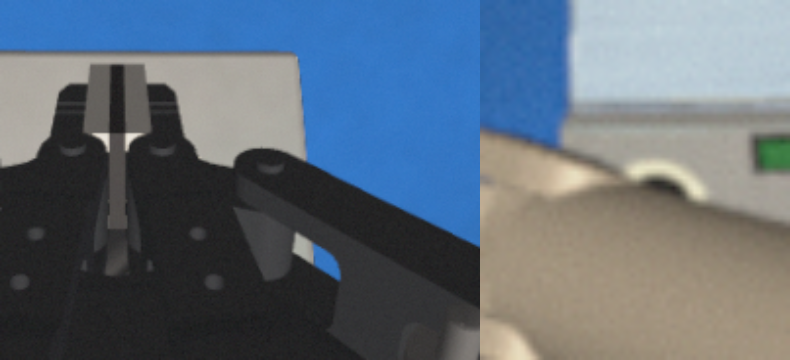

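The wrist crop shows the fingertips past the ring's middle. The wing is hidden behind the fingers in both views, so I'll go by force to find the stop.

Call:
send_rows(slide=[[-0.5,0.8,0],[-1,1.5,0],[-1.5,2.2,0],[-2,2.9,0],[-2.6,3.5,0],[-3.2,4,0],[-3.8,4.5,0],[-4,4.5,0]], roll=[0,0,0,0,0,0,0,0], claw=[0,0,0,0,0,0,0,0])

```text
t: 18.03
eef_pos: [0.4151, 0.2427, 0.054]
tool_rot: [-0.003, -0.021, 1.0, -0.003]
contact_force: [-10.7, -8.7, 8.5]
gripper_width: -0.0
grasp_force: 7.3
```

Call:
send_rows(slide=[[-0.5,0.2,0],[-1,0.4,0],[-1.5,0.6,0],[-2,0.8,0],[-2.5,0.9,0],[-3,1,0],[-3,1,0],[-3,1,0]], roll=[0,0,0,0,0,0,0,0], claw=[0,0,0,0,0,0,0,0])

```text
t: 18.7
eef_pos: [0.4159, 0.2437, 0.0539]
tool_rot: [-0.004, -0.021, 1.0, -0.003]
contact_force: [-18.0, -10.8, 14.5]
gripper_width: -0.001
grasp_force: 10.3
```

Run:
```python
from h import *
o=bot.get_obs(); print(o['eef_pos'],o['contact_force'],o['torque'])
```

```text
[0.41588587 0.24365898 0.05389544] [-18.03820778 -10.8018557   14.53562513] [-2.10873514  3.44642513  0.00353309]
```

Call:
send_rows(slide=[[-0.7,0,0],[-1.4,0,0],[-2.1,0,0],[-2.8,0,0],[-3.5,0,0],[-4,0,0],[-4,0,0],[-4,0,0]], roll=[0,0,0,0,0,0,0,0], claw=[0,0,0,0,0,0,0,0])

```text
t: 19.37
eef_pos: [0.4168, 0.2444, 0.0539]
tool_rot: [-0.006, -0.022, 1.0, -0.004]
contact_force: [-26.8, -11.3, 21.1]
gripper_width: 0.0
grasp_force: 14.6
```

Run:
```python
from h import *
o=bot.get_obs(); print(o['eef_pos'],o['contact_force'],o['torque'])
snap('wrist','pics/w6.png');snap('scene','pics/s6.png')
```

```text
[0.41682598 0.24436846 0.05390054] [-26.80274193 -11.34711951  21.05540366] [-2.07983347  5.18539194 -0.00579581]
```

Call:
send_rows(slide=[[0,0,1],[0,0,2],[0,0,3],[0,0,4],[0,0,5],[0,0,5],[0,0,5],[0,0,5]], roll=[0,0,0,0,0,0,0,0], claw=[0,0,0,0,0,0,0,0])

```text
t: 20.13
eef_pos: [0.4167, 0.245, 0.0484]
tool_rot: [-0.006, -0.022, 1.0, -0.003]
contact_force: [-25.6, -7.1, 12.1]
gripper_width: -0.001
grasp_force: 13.0
```

Run:
```python
from h import *
o=bot.get_obs(); print(o['eef_pos'],o['contact_force'],o['torque'])
s=cv2.resize(cv2.imread('pics/s6.png')[175:235,260:350],(390,260),interpolation=cv2.INTER_CUBIC);w=cv2.resize(cv2.imread('pics/w6.png')[200:384,200:445],(400,260))
cv2.imwrite('pics/c6.png',np.hstack([s,w]))
```

```text
[0.41670785 0.24500631 0.04842016] [-25.59922966  -7.07344281  12.08662933] [-1.29578776  4.79577133  0.04924395]
```

View pics/c6.png

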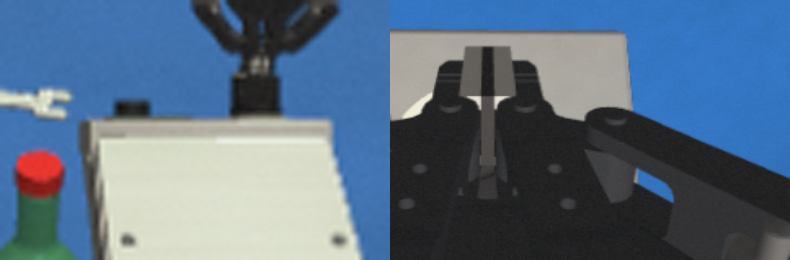

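The fingers at the scene's (255,95) stand over the wing side of the console. The horizontal reaction direction matches a wing angle near 1.2 rad, and extra push gives almost no further motion, so the stop is reached. Next I'll let the wing follow back, then retreat.

Call:
send_rows(slide=[[5,-1,-5],[9,-4,-5],[11,-8,-5],[11,-13,-5],[10,-18,-5],[10,-24,-5],[10,-32,-5],[10,-40,-5]], roll=[0,0,0,0,0,0,0,0], claw=[0,0,0,0,0,0,0,0])

```text
t: 20.8
eef_pos: [0.4183, 0.2064, 0.0553]
tool_rot: [0.001, -0.02, 1.0, 0.001]
contact_force: [0.2, -0.6, 0.5]
gripper_width: -0.004
grasp_force: 0.0
```

Call:
send_rows(slide=[[0,0,-5],[0,0,-25],[0,0,-55],[0,0,-90],[0,0,-125],[0,0,-160],[0,0,-190],[0,0,-200]], roll=[0,0,0,0,0,0,0,0], claw=[0,0,0,0,0,0,0,0])

```text
t: 21.47
eef_pos: [0.419, 0.2079, 0.2595]
tool_rot: [0.003, -0.02, 1.0, 0.001]
contact_force: [-0.3, 1.1, 0.2]
gripper_width: -0.001
grasp_force: 0.0
```

Run:
```python
from h import *
o=bot.get_obs(); print(o['t'],o['eef_pos'],o['contact_force'])
snap('wrist','pics/w7.png');snap('scene','pics/s7.png')
cv2.imwrite('pics/c7.png',np.hstack([cv2.resize(cv2.imread('pics/w7.png'),(400,300)),cv2.resize(cv2.imread('pics/s7.png'),(400,300))]))
```

```text
21.4667 [0.41899767 0.20787507 0.25954391] [-0.32836331  1.06208627  0.20893175]
```

View pics/c7.png

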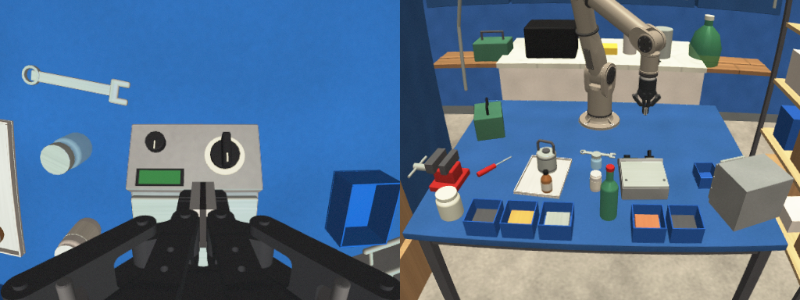

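The wrist picture shows the wing back at rest, straight along the slope at (226,150), and the round knob at (155,142) as it was. The scene shows the canister upright in the tray at (546,158), with nothing else moved.

```bash
python3 -c "
from station import bot
print(bot.hand_in())"
```

```text
the job is handed in; nothing more can be done
None
```

The canister stands upright in the tray, the wing knob was turned to its stop (judged from push force, as the fingers hid it) and has sprung back to rest, and the job is handed in.

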